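# Slide a die block under the spring guard of its cradle

### The arm

A 7-joint arm with a two-finger parallel gripper is mounted at the origin on the work surface. World frame = base frame: x ahead of the robot, y to its left, z up, the work surface at z = 0. Lengths are in m, angles in rad, forces in N, time in s.
With the tool pointing down it reaches from about 0.4 to 0.85 m from the base axis. Payload 10.4 kg.
Tool frame: the origin (TCP) lies between the finger pads; the fingertips stand 19 mm ahead of it and the grasp point (between the pads) is the TCP; z points along the fingers, x is the direction in which the jaws open and shut, and the axes are right-handed (so a half turn about z gives the same grasp; the last joint's range is limited). The gripper opens to 87 mm and grips with 3 to 60 N. Pads are 19 mm wide; open, the fingers measure 117 mm over their backs; the gripper's body (75 mm by 190 mm) begins 51 mm behind the grasp point.
Start: joints at [1.285, 0.332, -0.065, 1.46, 0.022, 1.35, -0.088], TCP at [0.162, -0.604, 0.213] pointing down, gripper open.
Joint ranges: [-2.6, 2.6], [-0.5, 2.12], [-1.47, 1.34], [0.16, 2.42], [-1.27, 4.41], [0.06, 2.06], [-2.6, 2.6]. Speed limits (rad/s): [2.22, 2.22, 2.79, 2.79, 3.14, 3.14, 3.14].

### API

Orientations are given as a unit quaternion [x, y, z, w].
In Python, from bench import * gives the robot as it stands.
- The arm moves only by the tool step_arm, never from a script. Its argument "commands" is a list of rows, each a list of 6 numbers: the shift along the tool's x, y, z in m, then the turn, a rotation vector about the tool's x, y, z in rad. In form: [[tx, ty, tz, rx, ry, rz], ...]. A call has 1 to 12 rows; each row shifts and turns the commanded pose from where the row before left it, along the tool's axes as they then stand; what a row does not reach is not made up. A row lasts 1/10 s, in which the tool goes at most 50 mm and 8.59 degrees, less where a joint would pass 70% of its speed; a pose out of reach is approached as far as the arm can. A call with a gripper value outside its range is refused whole. "gripper" is the opening, from 0 (shut) to 1 (fully open), set as the call begins (left out, the last holds). The fingers move at their own pace and stop on an object; "grip_force" is the grip in N (left out, the last holds). Time passes only in rows, so rows that do not move let the fingers close. It gives the time, the measured TCP pose, the force and the opening at its end, in the units of the state.
- read_state(): the state, without advancing time (a new reading comes with each control period).
- camera(name): name is "scene" or "top"; returns the picture (400x640x3 uint8, red, green, blue); there is no depth.
- get_calibration(name): a dict with "fx", "fy", "cx", "cy" (pixels), "R" (3x3) and "t" (3): a world point X has camera coordinates R X + t. Camera axes: x right, y down, z forward; pixel columns grow to the right and rows downward; lengths in m; the calibration is good to about 2 mm. A picture is of the moment at which its call begins. get_calibration takes no time and is no camera call.
- close_job(): hands the job in, once; it reports no verdict.
The state is a dict: "time": time; "joint_positions": joint angles; "joint_vel": joint speeds; "joint_torque": joint torques, N m; "ee_pos": TCP position; "eef_rot": TCP orientation; "ft_force": force on the tool from outside, world axes, zero at the start; "torque": the same for the moment, N m; "width": finger opening in m.
Only numpy, scipy, OpenCV 4.12 (cv2) and the standard library are available. Lean on these libraries where they do the work, as an engineer would, in place of code of your own. Each camera call takes 0.05 s, during which the arm holds its last target. There are 200 camera calls.

### The job

Push the yellow pedal of the die cradle down with one fingertip to hold the red spring-closed guard flap open, and while it is held, push the die block along its lane with the other fingertip, by the end of its blue tail bar, until the block is fully home against the back stop under the guard. Then take the fingers away so that the guard springs shut behind the block. Only push: do not lift the die block out of its lane, and leave the bowl, screwdriver, yellow box and little bottle where they are.

Things in the scene. Friction and masses are not known exactly. Their poses are not given: they have to be found in the camera images.
- cradle: Fixed die cradle: dark steel base plate, 6 mm thick, x -195 to +80, y -50 to +105 mm, with a lane along x. Origin: table level, lane centre line, below the guard's blade; x: pushing direction (away from the robot, within 0.35 rad), y left, z up. Grey lane walls, inner faces at y -19 and +19, 5 thick, top at z 22, from x -85 to +60 mm. Before x = -15 mm only plate, walls and pedal stand.
- seat (a point): Fixed point on the lane floor, cradle (30, 0, 6) mm: where the die block's origin lies when the block is home against the grey back stop. The stop's face is at cradle x = +50 mm, its top 36 mm above the table. The red guard roofs the lane from x = 0 to +50 mm; its top is 52 mm above the table shut, about 80 mm fully open.
- guard (a joint): Angle of the red guard flap: 0 = shut (its spring holds it there), 0.70 rad = fully open (end stop). The yellow pedal is the flap's other arm, left of the hinge: pressing it down lifts the flap; pushing the block against the flap does not. The block passes under above about 0.45 rad. 3 to 6 N on the pedal are enough; let go, it springs shut.
- hinge (a point): Fixed point on the guard's hinge line, cradle (0, 34, 36) mm; the hinge line is parallel to the lane (cradle x) and its parts lie between cradle x = -6 and +55 mm.
- pedal (a point): Middle of the yellow pedal's top face, cradle x = -85 mm; moves with the flap. A flat plate beside the lane, 190 x 48 x 3 mm, cradle x -180 to +10. Fully open it is level, top 12 mm above the table, y +50 to +98; a fingertip 12 to 18 mm above the table keeps it open and can slide along x. Shut, it slopes: this point at y 80, z 43, left edge z 59, right edge z 28 mm.
- blade (a point): Middle of the lower edge of the flap's red blade, which shuts the right half of the lane (cradle x 0 to 4 mm, y -20 to +6 mm); moves with the flap. Shut, it is 31 mm above the table: the blade stops the block, while the tail bar passes beneath it.
- die: Loose die block: aluminium, 40 x 34 x 36 mm (x, y, z), brass disc on top, with a blue tail bar 20 mm wide and 20 mm high running 65 mm back (-x) along the lane floor. Origin: centre of the block's underside; x towards the back stop, z up. About 0.3 kg, ordinary friction. Starts in the lane, its origin at cradle x -58 to -28 mm.
- tail_end (a point): Centre of the rear end face of the blue tail bar (20 x 20 mm), 85 mm behind the block's origin and 10 mm above the lane floor: the face to push, towards the back stop. With the block home it is still 55 mm before the blade.
- bowl: Bystander: blue bowl, 90 mm wide, 45 mm high. Origin under its centre.
- driver: Bystander: screwdriver with an orange handle, 170 mm long, lying on the table. Origin under its middle.
- casebox: Bystander: closed yellow plastic box, 75 x 50 x 40 mm. Origin under its centre.
- spray: Bystander: little white bottle with a red cap, 40 mm wide, 90 mm high, standing. Origin under its centre.
Things that resemble listed ones, but are neither listed nor needed, are in the scene too. What is shaped like the die but pink or purple is not meant.

How it is judged:
On the way, in this order (a step that is already met when the one before it is completed fails the run):
1. the guard is held open by its pedal while the die block is still before it (value of joint guard above 0.4 rad and x of die in the frame of cradle below -0.015 m and contact force between the fingers and guard above 0.5 N), for 0.1 s.
2. the die block is pushed under the guard while that is held open (value of joint guard above 0.35 rad and x of die in the frame of cradle above 0 m and contact force between the fingers and guard above 0.5 N and contact force between the fingers and die above 0.2 N), for 0.05 s.
At the end, for the whole second after the job is handed in: The die block lies on the lane floor within 4 mm of home against the back stop, upright and along the lane, at rest, and the guard is shut (angle under 0.06 rad) (x of die in the frame of cradle between 0.026 and 0.034 m and y of die in the frame of cradle between -0.005 and 0.005 m and z of die in the frame of cradle below 0.009 m and angle between the x axis of die and the x axis of cradle, either way round below 0.15 rad and angle between die's own z axis and vertical below 0.1 rad and value of joint guard below 0.06 rad and linear speed of die below 0.01 m/s); the robot touches nothing.
It fails at once if the die block is lifted off the lane floor or tipped (z of die in the frame of cradle above 0.014 m or angle between die's own z axis and vertical above 0.25 rad).
It fails at once if the die block leaves its lane sideways (y of die in the frame of cradle above 0.012 m or y of die in the frame of cradle below -0.012 m).
It fails at once if the bowl, screwdriver, yellow box or little bottle is moved by more than 15 mm (distance of any of bowl, driver, casebox, spray from where it was at the start of the episode above 0.015 m).
It also fails if it takes over 38 s, if anything falls off the work surface, if the arm or the gripper's body presses on something with over 40 N, if the wrist force passes 120 N, or if a joint passes its speed limit or range.

## Working session

There is one attempt and no reset: what is moved stays moved. The work goes in short steps, Python scripts to look and compute and a tool call to move; the robot and the scene stay as the last step left them, time stands still between calls to the robot, and variables do not carry over. Pictures are saved under pics/ and viewed, on a budget of 10 in all, crops included, one or two more only if the job needs it, and the job is handed in when it is done.

Besides the shell and the picture viewer there is one more tool, called after ">>>" as name(argument=value, ...), one argument or row to a line, values as JSON. step_arm: Moves the arm, as the interface text tells. Its arguments: {"type":"object","properties":{"commands":{"type":"array","items":{"type":"array","items":{"type":"number"}}},"gripper":{"type":"number"},"grip_force":{"type":"number"}},"required":["commands"]}

```bash
mkdir -p pics
python3 - <<'E'
from bench import *
import cv2
for n in("top","scene"):
    cv2.imwrite(f"pics/{n}0.png",camera(n)[:,:,::-1]); c=get_calibration(n); print(n,c)
print(read_state())
E
```

```text
top {'fx': 386.5552526455719, 'fy': 386.5552526455719, 'cx': 316.8350516860056, 'cy': 200.89577874023212, 'R': array([[-0.01896988, -0.9995773 , -0.02203102],
       [-0.99502299,  0.0210302 , -0.09740112],
       [ 0.09782326,  0.02007368, -0.99500133]]), 't': array([-2.77105078e-07,  6.07568662e-01,  9.08455225e-01])}
scene {'fx': 425.9145583753735, 'fy': 425.9145583753735, 'cx': 321.8604704372198, 'cy': 190.65409584135645, 'R': array([[ 1.71308402e-01,  9.85217441e-01,  1.56427304e-04],
       [ 8.10857168e-01, -1.40900663e-01, -5.68029626e-01],
       [-5.59610654e-01,  9.74350879e-02, -8.23008092e-01]]), 't': array([-0.07741584, -0.46217766,  1.34536548])}
{'time': 0.1, 'joint_positions': array([ 1.28540306,  0.33281737, -0.06470724,  1.46087378,  0.02159099,
        1.34990518, -0.08851908]), 'joint_vel': array([ 1.56219425e-03, -5.11157923e-04,  7.28174526e-04, -2.30274944e-03,
       -1.33837110e-04,  2.57041332e-05, -8.56712360e-05]), 'joint_torque': array([ 1.68571019e-03, -6.24542570e+01,  2.48727336e-02, -3.90716958e+01,
       -6.14790455e-02,  3.66246316e-02,  5.87442926e-06]), 'ee_pos': array([ 0.16226813, -0.60318394,  0.21192025]), 'eef_rot': array([ 7.93657216e-01, -6.08364854e-01, -5.33764688e-04, -3.78424699e-04]), 'ft_force': array([-0.02737146, -0.03701242,  0.50210515]), 'torque': array([ 0.00807637, -0.03704815, -0.01844561]), 'width': 0.08691592631207513}
```

View pics/top0.png

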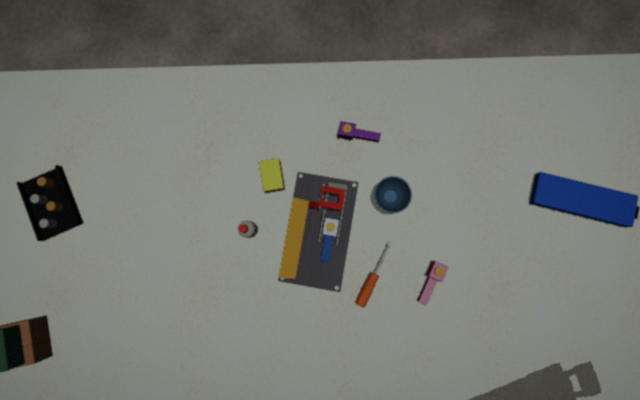

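View pics/scene0.png

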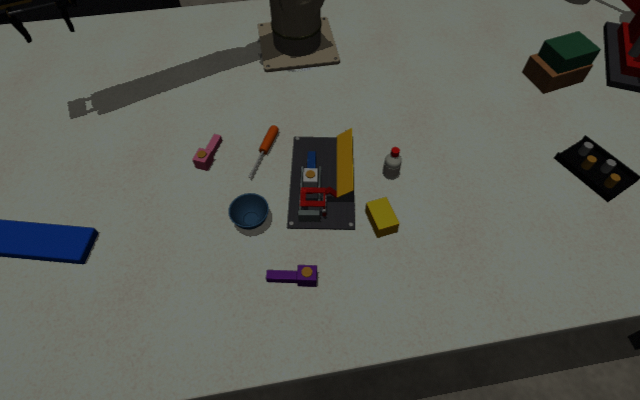

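Candidates for the die: aluminium block with blue tail in the lane at top (330,228). The purple one (347,130) and the pink one (437,272) are decoys. The die in the cradle is the right one. I'll check it in a close crop.

Run:
```python
import cv2
a=cv2.imread("pics/top0.png")[165:300,265:370]; b=cv2.imread("pics/scene0.png")[120:240,280:370]
a=cv2.resize(a,None,fx=4.4,fy=4.4,interpolation=cv2.INTER_CUBIC); 
b=cv2.resize(b,None,fx=3.7,fy=4.95,interpolation=cv2.INTER_CUBIC)
import numpy as np
o=np.zeros((600,800,3),np.uint8); o[:a.shape[0],:a.shape[1]]=a; o[:b.shape[0],465:465+b.shape[1]]=b
cv2.imwrite("pics/crop1.png",o)
```

```text
(no output)
```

View pics/crop1.png

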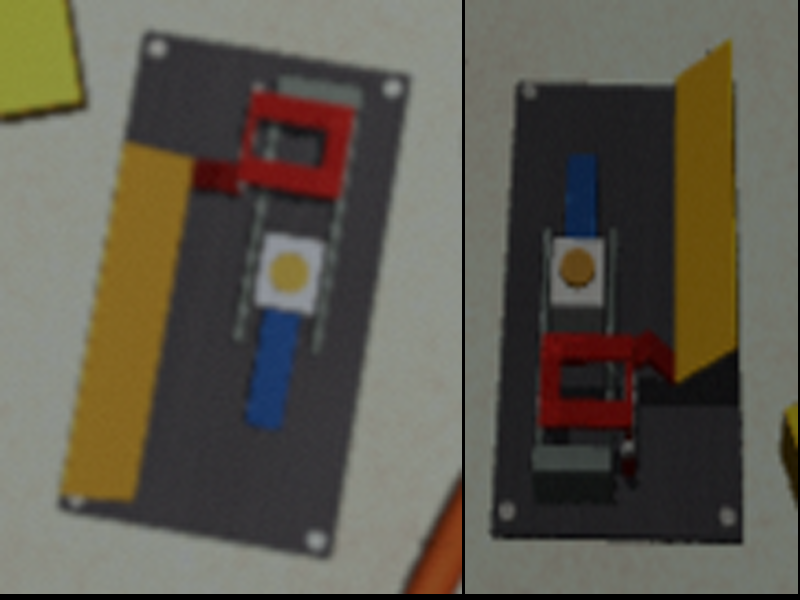

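```bash
cat > h.py <<'E'
from bench import *
import numpy as np
from scipy.optimize import least_squares
C={n:get_calibration(n) for n in("top","scene")}
def proj(n,X):
    c=C[n]; p=c["R"]@X+c["t"]; return np.array([c["fx"]*p[0]/p[2]+c["cx"],c["fy"]*p[1]/p[2]+c["cy"]])
def w(P,q):
    c,s=np.cos(P[2]),np.sin(P[2]); return np.array([P[0]+c*q[0]-s*q[1],P[1]+s*q[0]+c*q[1],q[2]])
E
cat > fit.py <<'E'
from h import *
T=lambda u,v:(u/4.4+265-.4,v/4.4+165-.4)
S=lambda u,v:((u-465)/3.7+280-.4,v/4.95+120-.4)
k=.006
obs=[("top",(.08,.105,k),T(145,32)),("top",(.08,-.05,k),T(411,73)),("top",(-.195,-.05,k),T(330,558)),("top",(-.195,.105,k),T(60,508)),
("scene",(-.195,-.05,k),S(517,82)),("scene",(.08,-.05,k),S(492,540)),("scene",(.08,.105,k),S(742,543))]
f=lambda P:np.concatenate([proj(n,w(P,q))-o for n,q,o in obs])
r=least_squares(f,[.6,0,0]);P=r.x;print(P,r.fun.round(1))
for nm,z,t in(("disc",.042,[("top",T(289,270)),("scene",S(577,267))]),("tail top edge",.026,[("top",T(265,427)),("scene",S(582,155))])):
  for n,o in t: 
    g=least_squares(lambda q:proj(n,w(P,(q[0],q[1],z)))-o,[0,0]).x; print(nm,n,g.round(4))
E
python3 fit.py
```

```text
[ 0.58831618 -0.05234865 -0.19140983] [-0.1 -1.1  0.5 -0.2  0.6  0.1 -0.6  0.2 -0.2  0.2 -0.4 -0.9  0.8 -0.3]
disc top [-0.0436  0.0008]
disc scene [-0.047  -0.0009]
tail top edge top [-0.1295 -0.0008]
tail top edge scene [-0.1296 -0.0009]
```

```bash
cat > go.py <<'E'
import sys
from h import *
from scipy.spatial.transform import Rotation as R
P=np.array([.5883,-.0523,-.1914])
def main(x,y,z):
    s=read_state(); Rt=R.from_quat(s["eef_rot"]).as_matrix(); p=s["ee_pos"]
    print("t",round(s["time"],2),"p",p.round(4),"F",s["ft_force"].round(2),"w",round(s["width"],4))
    c,sn=np.cos(P[2]),np.sin(P[2]);d=p[:2]-P[:2]
    print("cradle tcp",(c*d[0]+sn*d[1]).round(4),(-sn*d[0]+c*d[1]).round(4),"tip z",(p[2]-.019).round(4))
    G=np.array([[-(-sn),c,0],[-c,sn*-1*-1,0],[0,0,-1.]])
    xt=np.array([sn,-c,0]); zt=np.array([0,0,-1.]); T=np.stack([xt,np.cross(zt,xt),zt],1)
    print("shift tool",(Rt.T@(w(P,(x,y,z+.019))-p)).round(4),"shift after turn",(T.T@(w(P,(x,y,z+.019))-p)).round(4),"turn",R.from_matrix(Rt.T@T).as_rotvec().round(4))
    print("target",w(P,(x,y,z)).round(3))
main(*map(float,sys.argv[1:4]))
E
sed -i '/G=np/d' go.py; python3 go.py -.15 .0375 .18
python3 - <<'E'
from h import *
P=np.array([.5883,-.0523,-.1914])
for o,z in(((247,229),.09),):print(least_squares(lambda q:proj("top",w(P,(q[0],q[1],z)))-o,[0,0]).x)
E
```

```text
t 0.1 p [ 0.1623 -0.6032  0.2119] F [-0.03 -0.04  0.5 ] w 0.0869
cradle tcp -0.3135 -0.6219 tip z 0.1929
shift tool [-0.5208 -0.4362  0.0136] shift after turn [-0.6594 -0.1635  0.0129] turn [3.000e-04 1.300e-03 4.542e-01]
target [0.448 0.013 0.18 ]
[-0.08416621  0.18552583]
```

>>> step_arm(
  commands=[
    [-0.035, -0.029, 0.001, 0, 0, 0],
    [-0.035, -0.029, 0.001, 0, 0, 0],
    [-0.035, -0.029, 0.001, 0, 0, 0],
    [-0.035, -0.029, 0.001, 0, 0, 0],
    [-0.035, -0.029, 0.001, 0, 0, 0],
    [-0.035, -0.029, 0.001, 0, 0, 0],
    [-0.035, -0.029, 0.001, 0, 0, 0],
    [-0.035, -0.029, 0.001, 0, 0, 0],
    [-0.035, -0.029, 0.001, 0, 0, 0],
    [-0.035, -0.029, 0.001, 0, 0, 0],
    [-0.035, -0.029, 0.001, 0, 0, 0],
    [-0.035, -0.029, 0.001, 0, 0, 0],
  ],
  gripper=0.69,
)

```text
time: 1.3
ee_pos: [0.3895, -0.1058, 0.2005]
eef_rot: [0.794, -0.608, 0.0, 0.0]
ft_force: [0.5, -1.0, -0.6]
width: 0.0598
```

>>> step_arm(
  commands=[
    [0, 0, 0, 0, 0, 0.076],
    [0, 0, 0, 0, 0, 0.076],
    [0, 0, 0, 0, 0, 0.076],
    [0, 0, 0, 0, 0, 0.076],
    [0, 0, 0, 0, 0, 0.076],
    [0, 0, 0, 0, 0, 0.076],
    [0, 0, 0, 0, 0, 0],
  ],
)

```text
time: 2.0
ee_pos: [0.3891, -0.1075, 0.2004]
eef_rot: [-0.635, 0.772, 0.0, -0.0]
ft_force: [-0.8, 0.4, -0.2]
width: 0.0599
```

```bash
python3 go.py -.15 .0375 .10
```

```text
t 2.0 p [ 0.3891 -0.1075  0.2004] F [-0.77  0.41 -0.22] w 0.0599
cradle tcp -0.185 -0.0921 tip z 0.1814
shift tool [-0.1297 -0.0347  0.0814] shift after turn [-0.1296 -0.035   0.0814] turn [ 0.0004 -0.0001 -0.0031]
target [0.448 0.013 0.1  ]
```

>>> step_arm(
  commands=[
    [-0.026, -0.007, 0.016, 0, 0, 0],
    [-0.026, -0.007, 0.016, 0, 0, 0],
    [-0.026, -0.007, 0.016, 0, 0, 0],
    [-0.026, -0.007, 0.016, 0, 0, 0],
    [-0.026, -0.007, 0.016, 0, 0, -0.003],
    [0, 0, 0, 0, 0, 0],
    [0, 0, 0, 0, 0, 0],
  ],
)

```text
time: 2.7
ee_pos: [0.4483, 0.0136, 0.1203]
eef_rot: [-0.638, 0.77, 0.001, -0.0]
ft_force: [-0.4, -0.4, 0.6]
width: 0.0601
```

```bash
python3 go.py -.15 .0375 .015
python3 - <<'E'
from bench import *
import cv2,numpy as np
a=camera("top")[150:320,230:400,::-1]; b=camera("scene")[90:240,270:420,::-1]
cv2.imwrite("pics/look1.png",np.hstack([cv2.resize(x,(400,400),interpolation=cv2.INTER_CUBIC) for x in(a,b)]))
E
```

```text
t 2.7 p [0.4483 0.0136 0.1203] F [-0.42 -0.38  0.61] w 0.0601
cradle tcp -0.15 0.0381 tip z 0.1013
shift tool [ 0.0006 -0.0001  0.0863] shift after turn [ 0.0006 -0.      0.0863] turn [0.0013 0.0004 0.0043]
target [0.448 0.013 0.015]
```

View pics/look1.png

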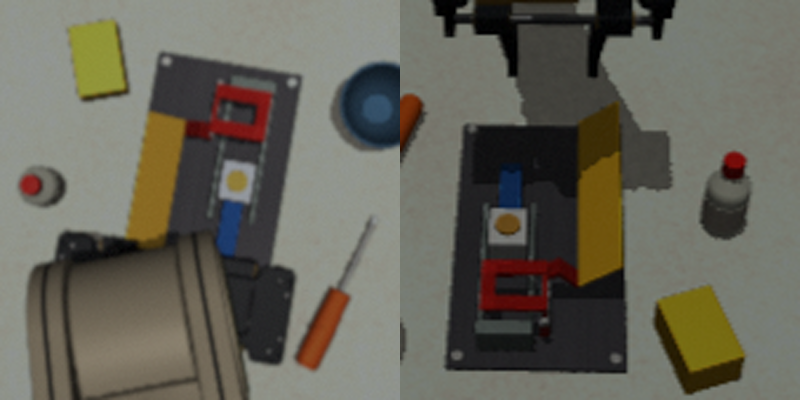

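The top half shows the tail end just ahead of the gripper at (230,255). The scene half shows the two fingertips at (512,75) and (593,75), in line with the tail bar and the pedal. Next I descend.

>>> step_arm(
  commands=[
    [0, 0, 0.015, 0, 0, 0],
    [0, 0, 0.015, 0, 0, 0],
    [0, 0, 0.015, 0, 0, 0],
    [0, 0, 0.006, 0, 0, 0],
    [0, 0, 0.006, 0, 0, 0],
    [0, 0, 0.006, 0, 0, 0],
    [0, 0, 0.006, 0, 0, 0],
    [0, 0, 0.006, 0, 0, 0],
    [0, 0, 0.006, 0, 0, 0],
    [0, 0, 0.005, 0, 0, 0],
    [0, 0, 0, 0, 0, 0],
    [0, 0, 0, 0, 0, 0],
  ],
)

```text
time: 4.0
ee_pos: [0.4486, 0.0134, 0.0346]
eef_rot: [-0.637, 0.771, 0.0, -0.0]
ft_force: [0.6, 0.7, 1.1]
width: 0.0604
```

```bash
python3 go.py -.145 .0375 .014
python3 - <<'E'
from bench import *
import cv2,numpy as np
b=camera("scene")[90:240,270:420,::-1]
cv2.imwrite("pics/look2.png",cv2.resize(b,(600,600),interpolation=cv2.INTER_CUBIC))
E
```

```text
t 4.0 p [0.4486 0.0134 0.0346] F [0.64 0.67 1.08] w 0.0604
cradle tcp -0.1496 0.0379 tip z 0.0156
shift tool [ 0.0004 -0.0046  0.0016] shift after turn [ 0.0004 -0.0046  0.0016] turn [0.0001 0.0001 0.0013]
target [0.453 0.012 0.014]
```

View pics/look2.png

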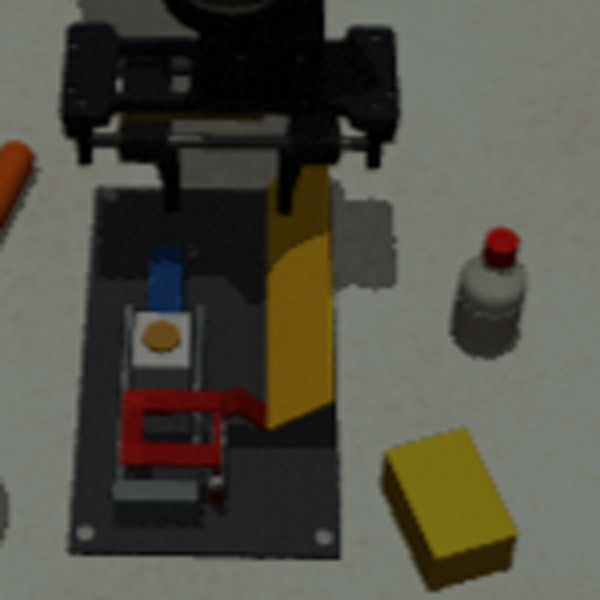

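Run:
```python
from h import *
P=np.array([.5883,-.0523,-.1914])
c=lambda q:((proj("scene",w(P,q))-[270,90])*4).round(0)
for y in(0,.0754):
  for dy in(-.0075,.0075):
    for z in (.0156,.05): print("tip",y+dy,z,c((-.1401,y+dy,z)))
for n,q in dict(shutR=(.01,.062,.028),shutL=(.01,.098,.059),openR=(.01,.05,.012),openL=(.01,.098,.012),nearshutR=(-.18,.062,.028),nearopenR=(-.18,.05,.012),nearopenL=(-.18,.098,.012),roofshut=(.05,-.02,.052),tail=(-.13,0,.026)).items(): print(n,c(q))
```

```text
tip -0.0075 0.0156 [155. 241.]
tip -0.0075 0.05 [154. 205.]
tip 0.0075 0.0156 [179. 242.]
tip 0.0075 0.05 [178. 206.]
tip 0.06789999999999999 0.0156 [275. 243.]
tip 0.06789999999999999 0.05 [276. 207.]
tip 0.0829 0.0156 [298. 243.]
tip 0.0829 0.05 [301. 207.]
shutR [266. 430.]
shutL [332. 400.]
openR [244. 444.]
openL [327. 446.]
nearshutR [266. 182.]
nearopenR [247. 199.]
nearopenL [321. 200.]
roofshut [118. 463.]
tail [166. 243.]
```

Run:
```python
from h import *
x0=np.array([.1623,-.6032,.193]); a=np.array([.26,-.966,0])
for s in(-.044,-.059,.044,.059): print("scene",proj("scene",x0+s*a).round(1),"top",proj("top",x0+s*a).round(1))
import cv2
s=cv2.imread("pics/scene0.png")[0:60,0:110]
b=camera("scene")[80:160,290:370,::-1]
cv2.imwrite("pics/look3.png",np.hstack([cv2.resize(s,(440,240),interpolation=cv2.INTER_CUBIC)*1,np.pad(cv2.resize(np.clip(b*2.5,0,255).astype(np.uint8),(360,360),interpolation=cv2.INTER_CUBIC)[:240],((0,0),(0,0),(0,0)))]))
print(read_state()["ft_force"],read_state()["ee_pos"])
```

```text
scene [76.3 40. ] top [613.9 430.1]
scene [82.6 38.4] top [606.2 432.4]
scene [38.1 49.6] top [659.1 416.8]
scene [31.5 51.3] top [666.8 414.5]
[ 0.15312186 -0.69113032  1.18904623] [0.44885312 0.01331446 0.03485204]
```

View pics/look3.png

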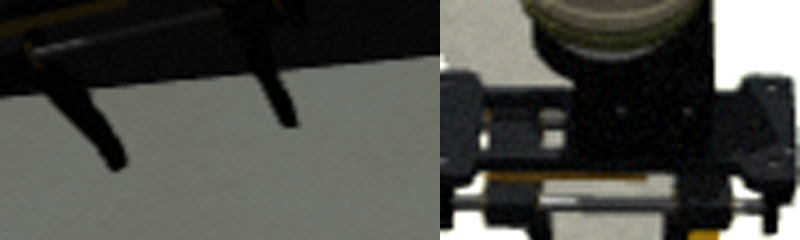

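Run:
```python
from h import *
O=[]
def add(p,ax,hs,l,r): O.extend([(np.array(p)-[0,0,.019],np.array(ax),hs,l),(np.array(p)-[0,0,.019],np.array(ax),-hs,r)])
add((.1623,-.6032,.2119),(.26,-.966,0),.044,(29.5,42),(72.5,31.5))
add((.4483,.0136,.1203),(-.19,-.982,0),.030,(312,118),(342.4,118))
add((.4486,.0134,.0346),(-.19,-.982,0),.030,(313,142.5),(341,142.5))
f=lambda q:np.concatenate([proj("scene",p+ax*(np.sign(s)*(abs(s)+q[3]))+q[:3])-o for p,ax,s,o in O])
r=least_squares(f,[0,0,0,0.007]);print(r.x.round(4),r.fun.round(1))
for m in((1,0,0),(0,0,1)):
  r=least_squares(lambda q:f([m[0]*q[0],q[1]*0,m[2]*q[0],q[2]]),[0,0,0]);print(m,r.x.round(4),r.fun.round(1),r.cost)
```

```text
[ 0.0045 -0.0009  0.0256  0.0048] [-0.3  0.3  0.2  0.1  0.4 -0.3 -0.1  0.1 -0.1 -0.3 -0.1  0.1]
(1, 0, 0) [-0.0194 -0.0309  0.0063] [ 7.5  3.3  7.6  3.1 -1.3  0.1 -1.5  0.5 -1.7 -0.7 -1.4 -0.3] 72.10089799442848
(0, 0, 1) [0.0224 0.     0.005 ] [ 1.2  0.2  1.6  0.   0.4 -0.8 -0.1 -0.4 -0.1 -0.8 -0.1 -0.4] 2.820055137752011
```

The picture shows the guard still shut. The fingertips appear about 22–26 mm higher than the TCP reading implies (fit residual 0.3 px). I'll go on down in small steps and watch the force.

>>> step_arm(
  commands=[
    [0, 0, 0.003, 0, 0, 0],
    [0, 0, 0.003, 0, 0, 0],
    [0, 0, 0.002, 0, 0, 0],
    [0, 0, 0, 0, 0, 0],
  ],
)

```text
time: 4.5
ee_pos: [0.4488, 0.0132, 0.0265]
eef_rot: [-0.637, 0.771, -0.0, 0.0]
ft_force: [0.5, -1.1, 2.1]
width: 0.0603
```

>>> step_arm(
  commands=[
    [0, 0, 0.002, 0, 0, 0],
    [0, 0, 0.002, 0, 0, 0],
    [0, 0, 0, 0, 0, 0],
  ],
)

```text
time: 4.8
ee_pos: [0.4488, 0.0132, 0.0225]
eef_rot: [-0.637, 0.771, -0.0, 0.0]
ft_force: [0.2, -0.3, 2.8]
width: 0.06
```

```bash
python3 go.py -.145 .0375 .014
python3 - <<'E'
from bench import *
import cv2,numpy as np
b=camera("scene")[110:220,280:390,::-1]
cv2.imwrite("pics/look4.png",cv2.resize(np.clip(b*1.8,0,255).astype(np.uint8),(600,600),interpolation=cv2.INTER_CUBIC))
E
```

```text
t 4.8 p [0.4488 0.0132 0.0225] F [ 0.23 -0.35  2.76] w 0.06
cradle tcp -0.1494 0.0377 tip z 0.0035
shift tool [ 0.0002 -0.0044 -0.0105] shift after turn [ 0.0002 -0.0044 -0.0105] turn [-0.0003 -0.0001  0.0011]
target [0.453 0.012 0.014]
```

View pics/look4.png

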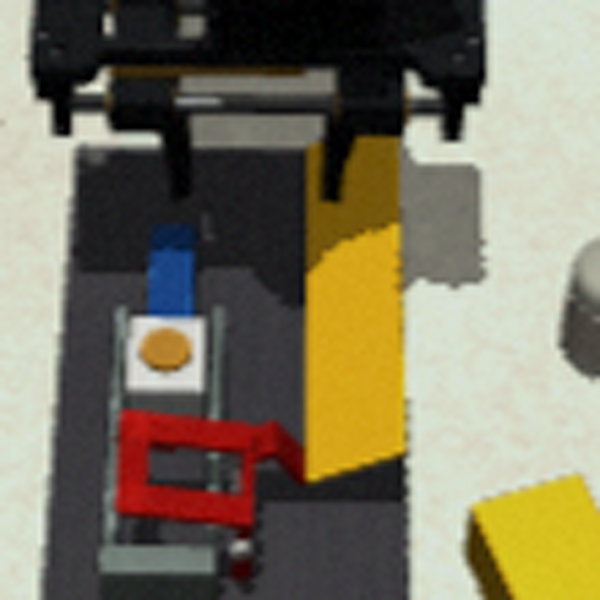

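The guard is lifting: its left frame side is raised and the pedal slope is flatter. The tip at (180,195) sits about 4 mm left of the tail line (170). I'll continue down with a small shift to the right.

>>> step_arm(
  commands=[
    [0.001, 0, 0.003, 0, 0, 0],
    [0.001, 0, 0.003, 0, 0, 0],
    [0.001, 0, 0.002, 0, 0, 0],
    [0, 0, 0, 0, 0, 0],
  ],
)

```text
time: 5.25
ee_pos: [0.448, 0.0103, 0.0144]
eef_rot: [-0.637, 0.771, 0.0, -0.0]
ft_force: [-0.3, 0.5, 2.6]
width: 0.06
```

>>> step_arm(
  commands=[
    [0, 0, 0.002, 0, 0, 0],
    [0, 0, 0.001, 0, 0, 0],
    [0, 0, 0, 0, 0, 0],
  ],
)

```text
time: 5.55
ee_pos: [0.4479, 0.0096, 0.0115]
eef_rot: [-0.637, 0.771, -0.0, -0.001]
ft_force: [-1.3, -3.6, 4.9]
width: 0.0597
```

```bash
python3 go.py -.145 .0375 .014
python3 - <<'E'
from bench import *
import cv2,numpy as np
b=camera("scene")[110:220,280:390,::-1]
cv2.imwrite("pics/look5.png",cv2.resize(np.clip(b*1.8,0,255).astype(np.uint8),(600,600),interpolation=cv2.INTER_CUBIC))
E
```

```text
t 5.55 p [0.4479 0.0096 0.0115] F [-1.33 -3.56  4.92] w 0.0597
cradle tcp -0.1497 0.034 tip z -0.0075
shift tool [-0.0035 -0.0046 -0.0215] shift after turn [-0.0035 -0.0047 -0.0215] turn [ 0.0004 -0.0011  0.0006]
target [0.453 0.012 0.014]
```

View pics/look5.png

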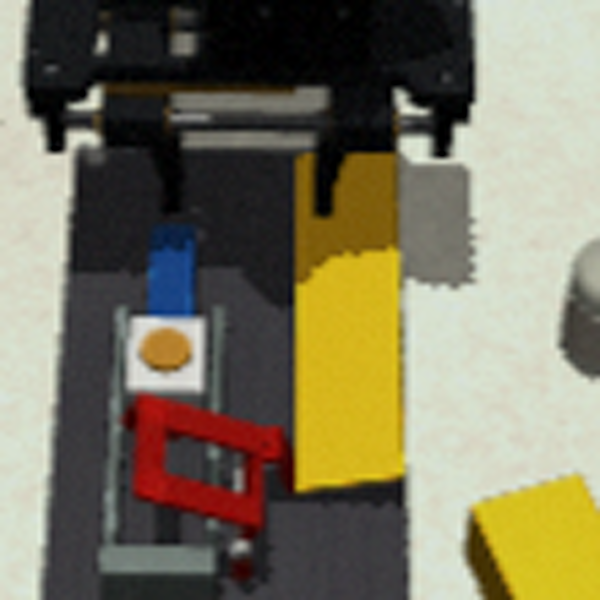

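>>> step_arm(
  commands=[
    [0, 0, 0.002, 0, 0, 0],
    [0, 0, 0.002, 0, 0, 0],
    [0, 0, 0.001, 0, 0, 0],
    [0, 0, 0, 0, 0, 0],
  ],
)

```text
time: 6.0
ee_pos: [0.4475, 0.0077, 0.0066]
eef_rot: [-0.636, 0.772, -0.001, -0.002]
ft_force: [-4.1, -10.8, 10.4]
width: 0.0599
```

```bash
python3 go.py -.145 .0375 .014
python3 - <<'E'
from bench import *
import cv2,numpy as np
b=camera("scene")[110:220,280:390,::-1]
cv2.imwrite("pics/look6.png",cv2.resize(np.clip(b*1.8,0,255).astype(np.uint8),(600,600),interpolation=cv2.INTER_CUBIC))
E
```

```text
t 6.0 p [0.4475 0.0077 0.0066] F [ -4.12 -10.84  10.43] w 0.0599
cradle tcp -0.1497 0.0321 tip z -0.0124
shift tool [-0.0053 -0.0046 -0.0265] shift after turn [-0.0054 -0.0047 -0.0264] turn [ 0.001  -0.0036 -0.0007]
target [0.453 0.012 0.014]
```

View pics/look6.png

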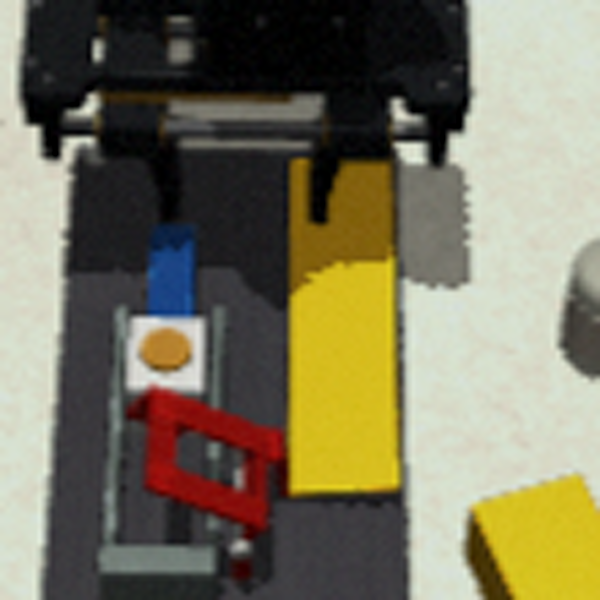

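The pedal is now almost level and the flap is raised to about 0.6 rad. The right tip at (170,222) stands directly behind the tail end at (172,228). Now I push along the lane.

>>> step_arm(
  commands=[
    [0.001, -0.006, 0, 0, 0, 0],
    [0.001, -0.006, 0, 0, 0, 0],
    [0, -0.006, 0, 0, 0, 0],
    [0, -0.006, 0, 0, 0, 0],
    [0, -0.006, 0, 0, 0, 0],
    [0, -0.006, 0, 0, 0, 0],
    [0, 0, 0, 0, 0, 0],
  ],
)

```text
time: 6.75
ee_pos: [0.4825, 0.0017, 0.0063]
eef_rot: [-0.637, 0.771, 0.001, -0.001]
ft_force: [-2.5, -1.1, 5.8]
width: 0.0599
```

```bash
python3 go.py -.065 .034 .014
python3 - <<'E'
from bench import *
import cv2,numpy as np
b=camera("scene")[110:220,280:390,::-1]
cv2.imwrite("pics/look7.png",cv2.resize(np.clip(b*1.8,0,255).astype(np.uint8),(600,600),interpolation=cv2.INTER_CUBIC))
E
```

```text
t 6.75 p [0.4825 0.0017 0.0063] F [-2.52 -1.09  5.78] w 0.0599
cradle tcp -0.1141 0.0329 tip z -0.0127
shift tool [-0.001  -0.0491 -0.0268] shift after turn [-0.0011 -0.0491 -0.0267] turn [ 0.0019 -0.0002  0.0013]
target [ 0.531 -0.007  0.014]
```

View pics/look7.png

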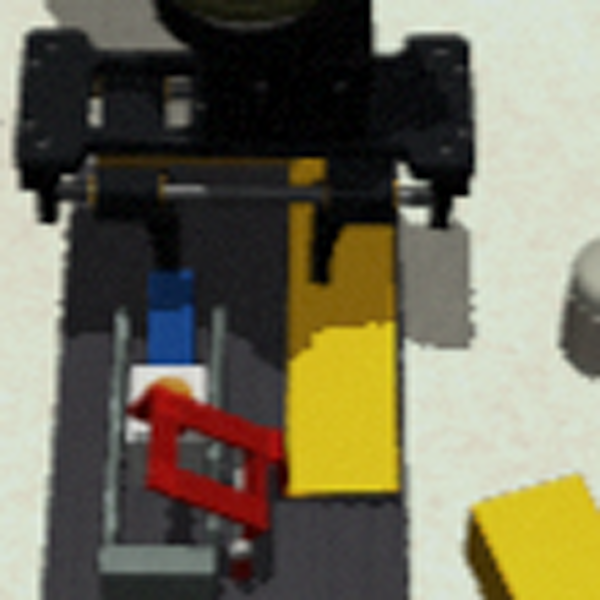

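The block has moved about 29 mm (to cradle x of about -16 mm) and its front edge is passing under the raised flap, with the finger square on the tail end at (170,268). About 46 mm remain.

>>> step_arm(
  commands=[
    [0, -0.006, 0, 0, 0, 0],
    [0, -0.006, 0, 0, 0, 0],
    [0, -0.006, 0, 0, 0, 0],
    [0, -0.006, 0, 0, 0, 0],
    [0, -0.006, 0, 0, 0, 0],
    [0, -0.006, 0, 0, 0, 0],
    [0, -0.003, 0, 0, 0, 0],
    [0, 0, 0, 0, 0, 0],
  ],
)

```text
time: 7.6
ee_pos: [0.5205, -0.0055, 0.0061]
eef_rot: [-0.637, 0.771, 0.001, -0.001]
ft_force: [-2.9, -0.3, 4.5]
width: 0.06
```

>>> step_arm(
  commands=[
    [0, -0.002, 0, 0, 0, 0],
    [0, -0.002, 0, 0, 0, 0],
    [0, 0, 0, 0, 0, 0],
  ],
)

```text
time: 7.9
ee_pos: [0.5242, -0.0063, 0.0062]
eef_rot: [-0.637, 0.771, 0.001, -0.001]
ft_force: [-4.9, 1.3, 3.6]
width: 0.0604
```

>>> step_arm(
  commands=[
    [0, -0.002, 0, 0, 0, 0],
    [0, 0, 0, 0, 0, 0],
  ],
)

```text
time: 8.1
ee_pos: [0.5265, -0.0067, 0.0063]
eef_rot: [-0.637, 0.771, 0.001, -0.001]
ft_force: [-4.3, 0.0, 3.7]
width: 0.0599
```

>>> step_arm(
  commands=[
    [0, -0.001, 0, 0, 0, 0],
    [0, -0.001, 0, 0, 0, 0],
    [0, 0, 0, 0, 0, 0],
  ],
)

```text
time: 8.4
ee_pos: [0.5289, -0.0072, 0.0065]
eef_rot: [-0.637, 0.771, 0.0, -0.0]
ft_force: [-5.1, 0.6, 3.9]
width: 0.0603
```

>>> step_arm(
  commands=[
    [0, -0.001, 0, 0, 0, 0],
    [0, -0.001, 0, 0, 0, 0],
    [0, 0, 0, 0, 0, 0],
  ],
)

```text
time: 8.7
ee_pos: [0.5291, -0.0073, 0.0063]
eef_rot: [-0.637, 0.771, 0.001, -0.002]
ft_force: [-14.1, 1.4, 9.9]
width: 0.0602
```

The force jumped to 14 N and the TCP stalled, so the block is against the stop. I'll back off along the lane, then lift.

>>> step_arm(
  commands=[
    [0, 0.005, 0, 0, 0, 0],
    [0, 0.006, 0, 0, 0, 0],
    [0, 0.006, 0, 0, 0, 0],
    [0, 0.006, 0, 0, 0, 0],
    [0, 0, 0, 0, 0, 0],
  ],
)

```text
time: 9.2
ee_pos: [0.5081, -0.0034, 0.0068]
eef_rot: [-0.637, 0.771, -0.0, -0.0]
ft_force: [0.5, 0.3, 5.2]
width: 0.0605
```

>>> step_arm(
  commands=[
    [0, 0, -0.005, 0, 0, 0],
    [0, 0, -0.008, 0, 0, 0],
    [0, 0, -0.01, 0, 0, 0],
    [0, 0, -0.015, 0, 0, 0],
    [0, 0, -0.02, 0, 0, 0],
    [0, 0.02, -0.02, 0, 0, 0],
    [0, 0.02, -0.03, 0, 0, 0],
    [0, 0.02, -0.03, 0, 0, 0],
    [0, 0, 0, 0, 0, 0],
    [0, 0, 0, 0, 0, 0],
  ],
)

```text
time: 10.2
ee_pos: [0.4499, 0.0076, 0.1457]
eef_rot: [-0.637, 0.771, -0.001, 0.0]
ft_force: [-0.1, -0.5, -0.7]
width: 0.0598
```

```bash
python3 go.py -.065 .034 .014
python3 - <<'E'
from bench import *
import cv2,numpy as np
f=lambda b:cv2.resize(np.clip(b[:,:,::-1]*1.8,0,255).astype(np.uint8),(400,480),interpolation=cv2.INTER_CUBIC)
cv2.imwrite("pics/look8.png",np.hstack([f(camera("top")[165:297,270:380]),f(camera("scene")[120:252,270:380])]))
E
```

```text
t 10.2 p [0.4499 0.0076 0.1457] F [-0.12 -0.54 -0.74] w 0.0598
cradle tcp -0.1472 0.0324 tip z 0.1267
shift tool [-0.0017 -0.082   0.1129] shift after turn [-0.0016 -0.0822  0.1127] turn [-0.0023 -0.0016  0.0008]
target [ 0.531 -0.007  0.014]
```

View pics/look8.png

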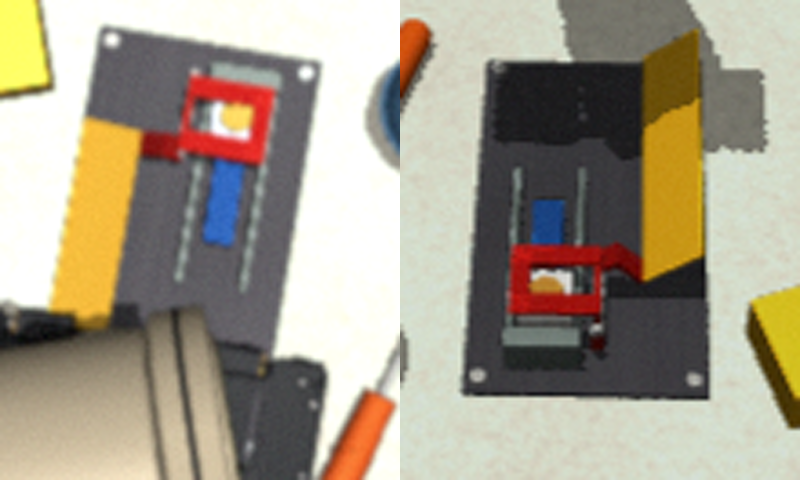

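Run:
```python
from h import *
P=np.array([.5883,-.0523,-.1914])
for n,o in(("top",(219/3.636+269.6,244/3.636+164.6)),("scene",(149/3.636+269.6,199/3.636+119.6))):
  print(n,least_squares(lambda q:proj(n,w(P,(q[0],q[1],.026)))-o,[0,0]).x.round(4))
```

```text
top [-0.0569 -0.0006]
scene [-0.0566  0.    ]
```

```bash
python3 -c "
from bench import *
print(read_state()['ft_force']); print(close_job())"
```

```text
[-0.61574381  0.41900441 -0.17456359]
the job is handed in; nothing more can be done
None
```

The die block is home against the back stop and the guard has sprung shut behind it. I handed the job in at about 10 s of the 38 s allowed; it gave no verdict.

- **Opening the guard:** I pressed the pedal down with the left fingertip until the guard stood at about 0.6 rad, judged from the picture. The block was still in front of the guard at that point.
- **Pushing the block:** With the guard held open, the right fingertip pushed the tail end about 75 mm until the block met the back stop. There the force rose from 5 to 14 N and the arm stalled. I then backed the fingers off along the lane and lifted them clear.
- **Last checks:** The last picture shows the guard shut and the block straight in the lane. Both cameras put the tail end at cradle x of about -56.7 mm (nominal -55), so the block's origin is at about 28.3 mm (allowed 26 to 34) and about 0 to -0.6 mm off the centre line. The force on the tool was back to noise. The bowl, screwdriver, box and bottle looked undisturbed where they were in view, but I did not measure them.
- **What disagreed:** The fingertips sat about 22 to 26 mm higher than the stated 19 mm ahead of the TCP would put them. My first descent therefore stopped short of opening the guard. I went the rest of the way down in small steps, watching the force and the pictures.

I viewed 12 pictures, two over the budget of 10, because of that height mismatch.

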